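Load the dish steriliser, refit its knob and hold it down

TASK

Put the small lidded dish flat into the steriliser's open drawer without dropping it, then slide the drawer fully shut. After that, fit the loose knob onto the bare D-shaft on top of the steriliser, turned so that the flats match, push it fully home and press it down against its spring as far as it goes. Finish while still holding the knob pressed down, and leave the other things on the bench where they are.

Things in the scene. Friction and masses are not known exactly. Their poses are not given: they have to be found in the camera images.
- dish: Small round white lidded laboratory dish, 55 mm diameter, 18 mm high, 20 to 45 g, lid up, standing on the bench to the left or right of the steriliser (the knob stands on the other side). Origin: centre of its underside; z up.
- steriliser: White box-shaped bench-top instrument fixed to the bench, 200 mm deep (x), 250 mm wide (y), 90 mm high. Its front face with the drawer looks towards the robot (its -x). Origin: centre of its underside; x from front to back, y to its left, z up. The drawer's centreline lies at y = +30 mm; the bare control shaft rises from the top near x = -35, y = -75 mm.
- tray (a joint): The steriliser's drawer: metres it is pulled out, along the steriliser's -x; 0 is shut, 0.13 the stop. It starts about 0.1 open. It slides with about 1.5 N of friction plus 5 N per m/s and stays where it is left; pushed on its front panel, it runs straight.
- tray_floor (a point): Centre of the drawer's inner floor, 18 mm above the bench; moves with the drawer, axes as the steriliser's. Inside 158 mm (x) by 148 mm (y); walls 6 mm thick, 39 mm above the floor. Things can be set in only where the drawer stands out: from the inside of its front wall (79 mm towards -x of here) back for the amount pulled out less 6 mm. The steriliser's roof is 60 mm above this floor.
- tray_front (a point): Centre of the outer face of the drawer's front panel (panel 164 mm wide, 63 mm high, 12 mm thick, from 12 to 75 mm above the bench; no handle, only a black finger mark); moves with the drawer, axes as the steriliser's; the face looks towards -x.
- knob: Loose black knob, 42 mm high, 35 to 70 g, upright on the bench on the other side from the dish. Round skirt 48 mm diameter, 20 mm high; on it a grip bar 14 mm thick (y), 22 mm high, along x from -22 to +20 mm, then tapering to a pointer at x = +33 mm. A white line on the bar's top lies towards the pointer. Origin: centre of the underside, on the axis; x towards the pointer, z up.
- knob_pointer (a point): Tip of the knob's pointer, 33 mm along the knob's x from its axis, 28 mm above its underside.
- knob_bore (a point): Centre of the inner end of the D-shaped bore in the knob's underside, 16 mm above the underside; axes as the knob's. The bore is 15.6 mm in diameter, its flat 4.8 mm from the axis on the pointer's side (+x), its mouth flared by 1.3 mm. The bore cannot be seen from above: the pointer shows where its flat is.
- shaft_top (a point): Top end, on the axis, of the upright brass D-shaft on the steriliser: 14 mm diameter, flat 4 mm from the axis on the side of this x axis, last 3 mm tapered. 114 mm above the bench, 24 mm above the steriliser's top. It does not turn. A black tick on the 72 mm collar round it marks the flat's side. Knob fully on: the bore's end rests here, its pointer over the tick, its underside 16 mm below.
- press (a joint): How far the shaft is pressed down, m: 0 released, 0.005 the hard stop. Its spring pushes back with about 4 N at first and 10 N at the stop, so it springs up when let go; the knob's weight alone does not press it.
- vial: Bystander: little amber vial, 24 mm diameter, 45 mm high, left of the steriliser. Origin: centre of its underside.
- jar: Bystander: small glass jar, 42 mm diameter, 50 mm high, on the far left, beside the vial. Origin: centre of its underside.
- pen: Bystander: marker pen, about 138 mm long, 13 mm thick, lying right of the steriliser. Origin: under its middle.
There are look-alikes about, which are no part of the job. Of the things shaped like the dish, the white one is meant. Of the things that look like the knob, the larger one is meant.

How it is judged:
By the outcome, as a careful person would: the job done as asked, in the order asked, and still so for the second after the job is handed in, while the arm keeps its last pose, push and grip.
It also fails if it takes over 64 s, if anything falls off the work surface, if the arm or the gripper's body presses on something with over 40 N, if the wrist force passes 120 N, or if a joint passes its speed limit or range.

ROBOT

A 6-joint arm with a two-finger parallel gripper is mounted at the origin on the work surface. World frame = base frame: x ahead of the robot, y to its left, z up, the work surface at z = 0. Lengths are in m, angles in rad, forces in N, time in s.
With the tool pointing down it reaches from about 0.4 to 0.825 m from the base axis. Payload 7 kg.
Tool frame: the origin (TCP) lies midway between the tips of the shut fingers; the grasp point (between the pads) lies 19 mm behind it; z points along the fingers, y is the line along which they close (so a half turn about z gives the same grasp; the last joint's range is limited). The gripper opens to 88 mm and grips with 3 to 60 N. Pads are 19 mm wide; open, the fingers measure 130 mm over their backs; the gripper's body (78 mm by 193 mm) begins 47 mm behind the grasp point.
Start: joints at [-1.009, 0.359, 0.012, 0, -1.224, -0.288], TCP at [0.182, -0.65, 0.205] pointing down, gripper open.
Joint ranges: [-3.07, 3.07], [-1.43, 2.12], [-1.02, 1.25], [-3.03, 1.67], [-3.05, -0], [-3.03, 3.03]. Speed limits (rad/s): [2.39, 2.39, 3.01, 3.14, 3.14, 3.14].

INTERFACE

Orientations are given as [roll, pitch, yaw] about the fixed x, y, z axes, in that order (R = Rz(yaw) Ry(pitch) Rx(roll)).
In Python, from station import get_state, grab_frame, calibration, job_done, boxes_of, regions_of, spot_point gives the robot as it stands. The module is installed in compiled form; this text tells all that it offers.
- The arm moves only by the tool arm_command, never from a script. Its argument "commands" is a list of rows, each an object of numbers: "tx", "ty", "tz": the shift along the tool's x, y, z each as a share of 25 cm, from -1 to 1; "twist": the turn about the tool's z as a share of 180 degrees, from -1 to 1. A call has exactly 8 rows; each row is the pose to reach, as a shift and turn from the pose commanded when the call began, along the tool's axes at that moment, turning the shorter way round; what a row does not reach only later rows make up. A row lasts 1/12 s, in which the tool goes at most 41.7 mm and 7.16 degrees, less where a joint would pass 70% of its speed; a pose out of reach is approached as far as the arm can. A call with a number of a shift or a turn outside -1 to 1 is refused whole. A call with a gripper value outside its range is refused whole. "claw" is the opening, from 0 (shut) to 1 (fully open), set as the call begins (left out, the last holds). The fingers move at their own pace and stop on an object; "grip_force" is the grip in N (left out, the last holds). Time passes only in rows, so rows that repeat a pose let the fingers close, or fill a call up. It gives the time, the measured TCP pose, the force, the opening and the grip force at its end, in the units of the state.
- get_state(): the state, without advancing time (a new reading comes with each control period).
- grab_frame(name): name is "scene" or "top"; returns the picture (400x640x3 uint8, red, green, blue); there is no depth.
- calibration(name): a dict with "camera_matrix" (3x3 intrinsics, pixels), "k1" (the pictures are not rectified: a ray, as slopes to the right and down, at radius r is drawn at 1 + k1 r^2 times it, then the intrinsics apply), "extrinsics" (4x4, takes a point from camera to world coordinates). Camera axes: x right, y down, z forward; pixel columns grow to the right and rows downward; lengths in m; the calibration is good to about 2 mm. A picture is of the moment at which its call begins. calibration takes no time and is no camera call.
- job_done(): hands the job in; it is judged then, once.
Trained networks look in the newest picture that a camera, given by its name, has taken for a name from the list of things; names that differ only in an ending like _2 or _b are one class to them, and where a whole thing is asked for, a point or a joint stands for the part that bears it (a point fixed in the world has none). Each returns a list of dicts, best first, with "score" (0 to 1); they miss things now and then, are a little off and sometimes report something else, mostly with a low value. They report only what shows in the picture. A call takes as long as a camera call. They do not tell look-alikes from the thing itself.
- boxes_of(query, camera): "rect" ([left, top, right, bottom] in pixels, round what is visible of it).
- regions_of(query, camera): "region" (400x640 bool, what is visible of it) and "rect" ([left, top, right, bottom] in pixels, round what is visible of it).
- spot_point(query, camera): "uv" ([column, row] in pixels: a listed point, or the origin of a listed thing).
The state is a dict: "t": time; "q": joint angles; "qd": joint speeds; "joint_efforts": joint torques, N m; "eef_pos": TCP position; "ee_rot": TCP orientation; "force": force on the tool from outside, world axes, zero at the start; "moment": the same for the moment, N m; "width": finger opening in m; "gripper_force": force on a finger pad.
Only numpy, scipy, OpenCV 4.12 (cv2) and the standard library are available. Lean on these libraries where they do the work, as an engineer would, in place of code of your own. Each camera call takes 0.05 s, during which the arm holds its last target. There are 200 camera calls.

## Working session

There is one attempt and no reset: what is moved stays moved. The work goes in short steps, Python scripts to look and compute and a tool call to move; the robot and the scene stay as the last step left them, time stands still between calls to the robot, and variables do not carry over. Pictures are saved under pics/ and viewed, at most 10 in all, crops included, and the job is handed in when it is done.

Besides the shell and the picture viewer there is one more tool, called after "Call:" as name(argument=value, ...) on one line, values as JSON. arm_command: Moves the arm, as the interface text tells. Shift numbers are shares of 25 cm and turn numbers shares of 180 degrees, none past 1 either way. Its arguments: {"type":"object","properties":{"commands":{"type":"array"},"claw":{"type":"number"},"grip_force":{"type":"number"}},"required":["commands"]}

```bash
mkdir -p pics
cat > h.py <<'E'
import numpy as np, cv2
from station import *
from scipy.spatial.transform import Rotation as R
def ray(cam,uv):
    c=calibration(cam);K=np.array(c["camera_matrix"]);T=np.array(c["extrinsics"])
    d=np.array([(uv[0]-K[0,2])/K[0,0],(uv[1]-K[1,2])/K[1,1]]);s=d.copy()
    for _ in range(20): s=d/(1+c["k1"]*(s@s))
    v=T[:3,:3]@np.array([s[0],s[1],1]);return T[:3,3],v/np.linalg.norm(v)
def onz(cam,uv,z):
    o,v=ray(cam,uv);return o+v*(z-o[2])/v[2]
def tri(a,b):
    o1,v1=ray("scene",a);o2,v2=ray("top",b)
    t=np.linalg.lstsq(np.c_[v1,-v2],o2-o1,rcond=None)[0]
    p,q=o1+v1*t[0],o2+v2*t[1];return (p+q)/2,np.linalg.norm(p-q)
def proj(cam,p):
    c=calibration(cam);K=np.array(c["camera_matrix"]);T=np.linalg.inv(np.array(c["extrinsics"]))
    x=T[:3,:3]@p+T[:3,3];s=x[:2]/x[2];s=s*(1+c["k1"]*(s@s));return K[:2,:2]@s+K[:2,2]
def save(cam,n):
    im=grab_frame(cam);cv2.imwrite(f"pics/{n}.png",im[:,:,::-1]);return im
E
python3 - <<'E'
from h import *
np.set_printoptions(precision=4,suppress=True)
a=save("scene","s0");b=save("top","t0")
for c in("scene","top"):print(c,np.array(calibration(c)["extrinsics"]))
for n in("dish","knob","knob_pointer","shaft_top","tray_floor","tray_front","steriliser"):
  for c in("scene","top"):
    print(n,c,[(np.round(d["uv"],1).tolist(),round(d["score"],2)) for d in spot_point(n,c)])
s=get_state();print(s)
E
```

```text
scene [[-0.7162  0.4366 -0.5445  1.0367]
 [ 0.6977  0.4668 -0.5434  0.4451]
 [ 0.0169 -0.7691 -0.6389  0.6301]
 [ 0.      0.      0.      1.    ]]
top [[ 0.025  -0.9964  0.081   0.5136]
 [-0.9996 -0.024   0.0139  0.0212]
 [-0.0119 -0.0813 -0.9966  0.8712]
 [ 0.      0.      0.      1.    ]]
dish scene [([473.7, 308.6], 0.8), ([447.1, 267.4], 0.65)]
dish top [([224.4, 207.7], 0.75), ([216.1, 251.6], 0.65), ([171.5, 225.6], 0.64)]
knob scene [([292.1, 161.4], 0.69), ([326.1, 231.2], 0.57), ([310.2, 174.9], 0.49)]
knob top [([453.9, 265.8], 0.76), ([417.1, 261.7], 0.76), ([312.8, 236.0], 0.5)]
knob_pointer scene [([315.3, 170.6], 0.64), ([280.8, 157.2], 0.54)]
knob_pointer top [([458.4, 255.0], 0.94), ([407.3, 270.7], 0.51)]
shaft_top scene [([268.1, 195.8], 0.6)]
shaft_top top [([378.4, 150.8], 0.45)]
tray_floor scene [([327.5, 233.8], 0.86), ([446.7, 268.1], 0.54)]
tray_floor top []
tray_front scene [([359.0, 210.2], 0.85), ([379.4, 309.6], 0.54)]
tray_front top [([312.4, 236.8], 0.65)]
steriliser scene [([275.8, 254.6], 0.8)]
steriliser top [([337.4, 147.6], 0.82)]
{'t': 0.8, 'q': array([-1.0089,  0.3586,  0.0119, -0.0001, -1.2241, -0.2881]), 'qd': array([-0.0012,  0.001 ,  0.0003,  0.002 , -0.0001, -0.0008]), 'joint_efforts': array([  0.0002, -58.2289,  29.3286,   7.0023,   0.0126,   0.    ]), 'eef_pos': array([ 0.1825, -0.6498,  0.2053]), 'ee_rot': array([ 3.1416,  0.    , -2.8678]), 'force': array([-0.6041,  0.9063,  0.3791]), 'moment': array([ 0.0207, -0.0113, -0.0076]), 'gripper_force': 0.0, 'width': 0.0872073823014125}
```

View pics/s0.png

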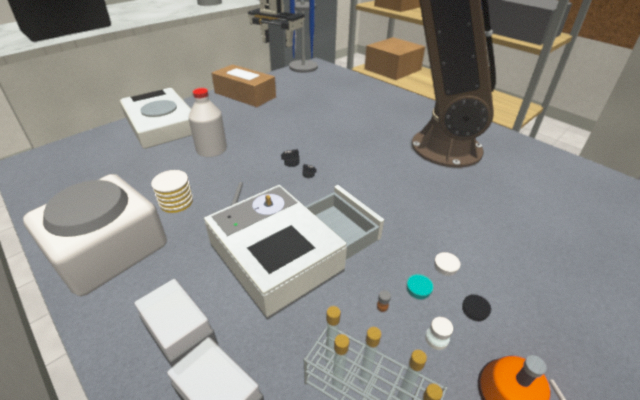

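View pics/t0.png

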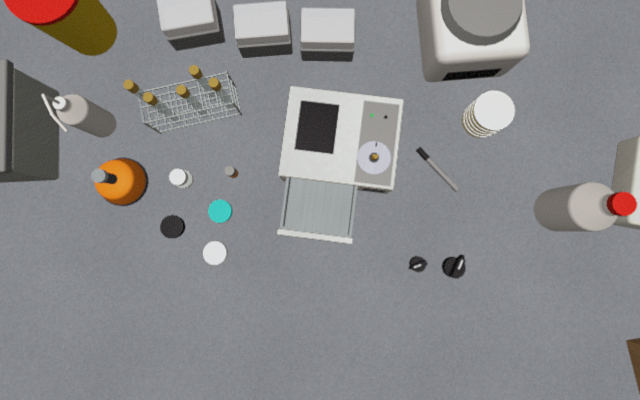

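The scene view shows the white dish at (447,263), the large knob at (291,158) and the drawer open at (345,222). In the top view the dish is at (214,253), the large knob at (454,267) with its pointer up and right, the small knob at (417,264), and the shaft at (374,156) with its tick above it. Next I'll enlarge the details.

Run:
```python
from h import *
t=cv2.imread("pics/t0.png");s=cv2.imread("pics/s0.png")
def z(im,x,y,w,h,f=8):return cv2.resize(im[y:y+h,x:x+w],None,fx=f,fy=f,interpolation=cv2.INTER_CUBIC)
A=np.vstack([np.hstack([z(t,435,245,40,36),z(t,355,135,40,36)]),np.hstack([z(s,272,142,40,36),z(s,250,185,40,36)])])
cv2.imwrite("pics/c1.png",A)
B=z(t,270,80,145,170,3.5);cv2.imwrite("pics/c2.png",B)
np.set_printoptions(precision=4,suppress=True)
for n in("dish","knob"):
  for c in("scene","top"):
    for d in regions_of(n,c):
      m=d["region"];ys,xs=np.nonzero(m);print(n,c,round(d["score"],2),np.round(d["rect"],1),xs.mean().round(2),ys.mean().round(2),m.sum())
for z0 in(0,.018,.009):print(onz("top",(214.5,253),z0),onz("scene",(447,263),z0))
```

```text
dish scene 0.88 [433.8 253.6 462.2 275.7] 446.62 263.97 439
dish scene 0.84 [403.8 274.2 437.9 298.2] 418.7 286.46 538
dish scene 0.71 [230.  185.  241.2 201.8] 236.99 192.55 94
dish scene 0.66 [461.6 293.3 491.5 322.3] 476.23 307.47 605
dish scene 0.44 [265.  196.8 269.3 203.4] 267.97 199.15 34
dish scene 0.32 [204.2 183.2 386.8 318.4] 290.65 244.15 13835
dish top 0.81 [160.6 215.7 182.6 238.9] 172.0 226.36 478
dish top 0.68 [208.3 196.7 231.7 221.9] 219.91 210.52 444
dish top 0.58 [205.2 240.8 226.  266.6] 214.78 252.81 461
knob scene 0.79 [279.1 147.5 299.2 169. ] 291.01 157.75 260
knob scene 0.74 [304.  166.9 315.9 180.2] 308.33 170.89 140
knob top 0.63 [442.2 256.  467.6 280.9] 454.36 266.79 438
knob top 0.6 [409.2 256.9 428.1 274.8] 416.9 264.04 238
[0.455  0.2744 0.    ] [0.4441 0.2659 0.    ]
[0.4563 0.2691 0.018 ] [0.461  0.2711 0.018 ]
[0.4557 0.2717 0.009 ] [0.4526 0.2685 0.009 ]
```

View pics/c1.png

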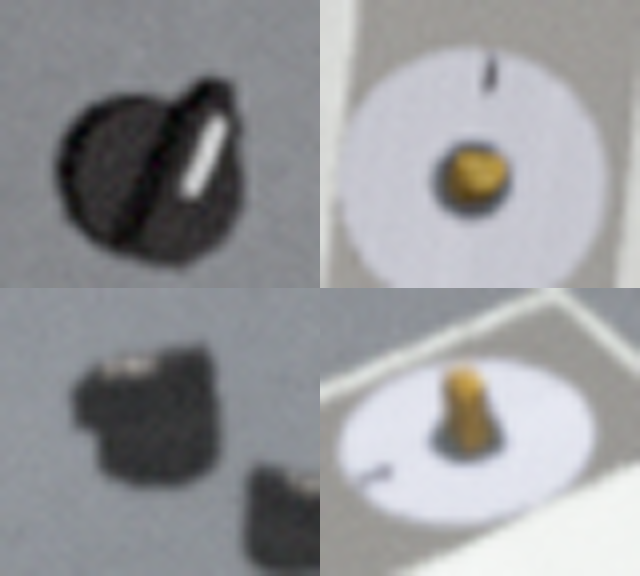

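View pics/c2.png

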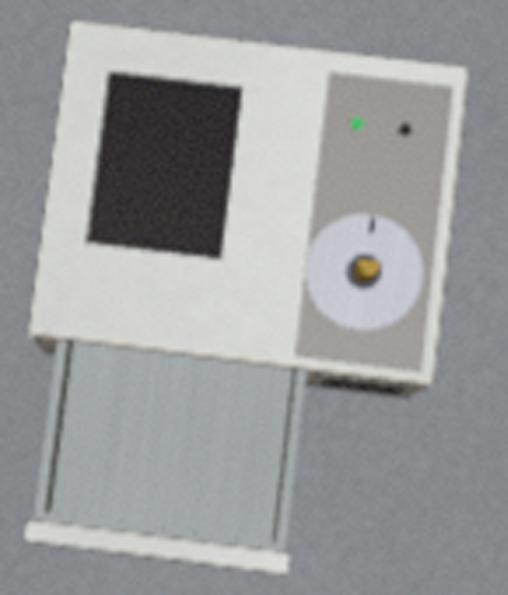

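The crops show the knob's white line from top-view (458.8,269) to (462.3,260.3). The collar centre is at about (374,157.5) with the tick at (376.1,144), and the four roof corners are clear.

Run:
```python
from h import *
np.set_printoptions(precision=4,suppress=True)
f=lambda x,y:(270+x/3.5,80+y/3.5)
C=[onz("top",f(*p),.09)[:2] for p in((72,22),(466,70),(430,382),(30,334))]
L=np.array([[.1,.125],[.1,-.125],[-.1,-.125],[-.1,.125]])
print("corners",np.array(C))
P=np.array(C);m=P.mean(0);U,S,V=np.linalg.svd((L).T@(P-m));Rm=(U@V).T;yaw=np.arctan2(Rm[1,0],Rm[0,0])
print("ster",m,np.degrees(yaw),"resid",P-(m+L@Rm.T))
print("shaft pred",m+Rm@[-.035,-.075])
c=onz("top",(374,157.5),.091);tk=onz("top",(376.1,144.),.091);print("collar",c,"tick",tk,np.degrees(np.arctan2(*(tk-c)[[1,0]])))
# shaft top, scene (465,372-288), top view (478,172)
print("shaft tri",tri((250+(465-320)/8,185+(372-288)/8),(355+(482-320)/8,135+172/8)))
print("shaft top z.114",onz("top",(355+(482-320)/8,135+172/8),.114),onz("scene",(250+(465-320)/8,185+(372-288)/8),.114))
for p in((25,540),(288,572),(28,522),(290,555)):print("panel",onz("top",f(*p),.075))
a,b=onz("top",(458.75,269),.042),onz("top",(462.25,260.25),.042);print("line",a,b,np.degrees(np.arctan2(*(b-a)[[1,0]])))
print("line tri",tri((285.1,151.5),(462.25,260.25)),tri((291.5,151.5),(458.75,269)))
# skirt circle left extents
print("skirt c",onz("top",(435+150/8,245+180/8),.02),onz("top",(435+150/8,245+180/8),.01))
print("dish tri",tri((446.6,262.8),(214.8,252.8)))
print("tip",onz("top",(435+222/8,245+80/8),.035))
print("taper end", tri((272+8/1*75/64,142+(390-288)/8),(435+222/8,245+80/8)))
```

```text
corners [[ 0.8281  0.0981]
 [ 0.8022 -0.1485]
 [ 0.6063 -0.128 ]
 [ 0.6302  0.1179]]
ster [ 0.7167 -0.0151] -5.806254995239017 resid [[-0.0007 -0.0011]
 [-0.0013  0.0011]
 [ 0.0017  0.0014]
 [ 0.0003 -0.0015]]
shaft pred [ 0.6743 -0.0862]
collar [ 0.6737 -0.0867  0.091 ] tick [ 0.7034 -0.0908  0.091 ] -7.947639656132046
shaft tri (array([ 0.6711, -0.0861,  0.1152]), np.float64(0.00044521447020121714))
shaft top z.114 [ 0.6712 -0.0861  0.114 ] [ 0.6704 -0.0875  0.114 ]
panel [0.5037 0.1185 0.075 ]
panel [ 0.4881 -0.0445  0.075 ]
panel [0.5148 0.117  0.075 ]
panel [ 0.4986 -0.0456  0.075 ]
line [ 0.4368 -0.2844  0.042 ] [ 0.4562 -0.2922  0.042 ] -22.02847634997356
line tri (array([ 0.456 , -0.29  ,  0.0462]), np.float64(0.0016284746912660533)) (array([ 0.436 , -0.2843,  0.0404]), np.float64(0.0017980566724445772))
skirt c [ 0.4378 -0.2812  0.02  ] [ 0.4369 -0.2847  0.01  ]
dish tri (array([0.4567, 0.2693, 0.0137]), np.float64(0.0010123107553552764))
tip [ 0.4675 -0.2961  0.035 ]
taper end (array([ 0.4671, -0.2946,  0.0374]), np.float64(0.0014856435817868882))
```

```bash
cat >> h.py <<'E'
STER=np.array([.7167,-.0151]);SY=np.radians(-5.9)
def loc(x,y):
    c,s=np.cos(SY),np.sin(SY);return STER+[c*x-s*y,s*x+c*y]
def plan(targets,start=None):
    """targets: (x,y,z,yawdeg); prints tool-axis shares for each call in turn"""
    if start is None:
        s=get_state();start=[*s["eef_pos"],np.degrees(s["ee_rot"][2])]
    p=np.array(start,float)
    for t in targets:
        t=np.array(t,float);d=R.from_euler("xyz",[180,0,p[3]],degrees=True).inv().apply(t[:3]-p[:3])/.25
        tw=-((t[3]-p[3]+180)%360-180)/180
        print("tx %.4f ty %.4f tz %.4f twist %.4f"%(*d,tw));p=t
E
python3 - <<'E'
from h import *
plan([(.42,-.44,.2,174.1),(.53,-.2,.2,174.1),(.53,.04,.2,174.1),(.4565,.27,.08,174.1)])
print(loc(-.16,.03))
E
```

```text
tx -1.1416 ty 0.5513 tz 0.0211 twist 0.1199
tx -0.3390 ty 1.0001 tz 0.0000 twist -0.0000
tx 0.0987 ty 0.9549 tz 0.0000 twist -0.0000
tx 0.3870 ty 0.8849 tz 0.4800 twist -0.0000
[0.56063133 0.03118789]
```

Call:
arm_command(commands=[{"tx": -0.5, "ty": 0.3, "tz": 0.02, "twist": 0.06}, {"tx": -1, "ty": 0.6, "tz": 0.02, "twist": 0.12}, {"tx": -1, "ty": 0.6, "tz": 0.02, "twist": 0.12}, {"tx": -1, "ty": 0.6, "tz": 0.02, "twist": 0.12}, {"tx": -1, "ty": 0.6, "tz": 0.02, "twist": 0.12}, {"tx": -1, "ty": 0.6, "tz": 0.02, "twist": 0.12}, {"tx": -1, "ty": 0.6, "tz": 0.02, "twist": 0.12}, {"tx": -1, "ty": 0.6, "tz": 0.02, "twist": 0.12}], claw=1)

```text
t: 1.67
eef_pos: [0.3863, -0.4341, 0.2006]
ee_rot: [3.141, 0.002, 3.042]
force: [-1.2, -0.3, -0.2]
width: 0.0879
gripper_force: 0.0
```

Call:
arm_command(commands=[{"tx": -0.4, "ty": 1}, {"tx": -0.4, "ty": 1}, {"tx": -0.4, "ty": 1}, {"tx": -0.4, "ty": 1}, {"tx": -0.4, "ty": 1}, {"tx": -0.4, "ty": 1}, {"tx": -0.4, "ty": 1}, {"tx": -0.4, "ty": 1}])

```text
invalid input
```

Call:
arm_command(commands=[{"tx": 0.1, "ty": 0.95}, {"tx": 0.1, "ty": 0.95}, {"tx": 0.1, "ty": 0.95}, {"tx": 0.1, "ty": 0.95}, {"tx": 0.1, "ty": 0.95}, {"tx": 0.1, "ty": 0.95}, {"tx": 0.1, "ty": 0.95}, {"tx": 0.1, "ty": 0.95}])

```text
invalid input
```

Run:
```python
from h import *
plan([(.4565,.27,.08,174.1),(.4565,.27,.004,174.1)])
s=get_state();print(s["t"],s["eef_pos"],np.degrees(s["ee_rot"]),s["q"])
```

```text
tx -0.0002 ty 2.8305 tz 0.4825 twist 0.0012
tx 0.0000 ty -0.0000 tz 0.3040 twist -0.0000
1.6667 [ 0.38626178 -0.43412395  0.20062565] [1.79993144e+02 8.96965482e-02 1.74308035e+02] [-5.07826874e-01  2.07734475e-01 -2.08304251e-01 -8.00386694e-04
 -1.15336855e+00 -1.16198891e+00]
```

Call:
arm_command(commands=[{"tx": -0.48, "ty": 1, "tz": 0, "twist": 0}, {"tx": -0.48, "ty": 1, "tz": 0, "twist": 0}, {"tx": -0.48, "ty": 1, "tz": 0, "twist": 0}, {"tx": -0.48, "ty": 1, "tz": 0, "twist": 0}, {"tx": -0.48, "ty": 1, "tz": 0, "twist": 0}, {"tx": -0.48, "ty": 1, "tz": 0, "twist": 0}, {"tx": -0.48, "ty": 1, "tz": 0, "twist": 0}, {"tx": -0.48, "ty": 1, "tz": 0, "twist": 0}])

```text
t: 2.33
eef_pos: [0.5303, -0.1978, 0.2004]
ee_rot: [3.141, 0.001, 3.042]
force: [0.0, -0.5, 0.1]
width: 0.0873
gripper_force: 0.0
```

Call:
arm_command(commands=[{"tx": 0.1, "ty": 0.95, "tz": 0, "twist": 0}, {"tx": 0.1, "ty": 0.95, "tz": 0, "twist": 0}, {"tx": 0.1, "ty": 0.95, "tz": 0, "twist": 0}, {"tx": 0.1, "ty": 0.95, "tz": 0, "twist": 0}, {"tx": 0.1, "ty": 0.95, "tz": 0, "twist": 0}, {"tx": 0.1, "ty": 0.95, "tz": 0, "twist": 0}, {"tx": 0.1, "ty": 0.95, "tz": 0, "twist": 0}, {"tx": 0.1, "ty": 0.95, "tz": 0, "twist": 0}])

```text
t: 3.0
eef_pos: [0.5273, 0.0387, 0.2004]
ee_rot: [3.141, 0.0, 3.042]
force: [-0.3, -0.0, -0.1]
width: 0.0876
gripper_force: 0.0
```

Run:
```python
from h import *
plan([(.4565,.27,.08,174.1),(.4565,.27,.003,174.1)])
```

```text
tx 0.3743 ty 0.8922 tz 0.4816 twist 0.0009
tx 0.0000 ty -0.0000 tz 0.3080 twist -0.0000
```

Call:
arm_command(commands=[{"tx": 0.374, "ty": 0.892, "tz": 0.2, "twist": 0}, {"tx": 0.374, "ty": 0.892, "tz": 0.3, "twist": 0}, {"tx": 0.374, "ty": 0.892, "tz": 0.48, "twist": 0}, {"tx": 0.374, "ty": 0.892, "tz": 0.48, "twist": 0}, {"tx": 0.374, "ty": 0.892, "tz": 0.48, "twist": 0}, {"tx": 0.374, "ty": 0.892, "tz": 0.48, "twist": 0}, {"tx": 0.374, "ty": 0.892, "tz": 0.48, "twist": 0}, {"tx": 0.374, "ty": 0.892, "tz": 0.48, "twist": 0}])

```text
t: 3.67
eef_pos: [0.456, 0.2696, 0.0775]
ee_rot: [-3.139, -0.002, 3.04]
force: [-0.7, 0.8, -0.5]
width: 0.0877
gripper_force: 0.0
```

Run:
```python
from h import *
plan([(.4565,.27,.003,174.1)]);im=save("top","t1")
cv2.imwrite("pics/t1c.png",cv2.resize(im[180:320,140:300,::-1],None,fx=4,fy=4))
```

```text
tx -0.0019 ty 0.0017 tz 0.2981 twist 0.0004
```

View pics/t1c.png

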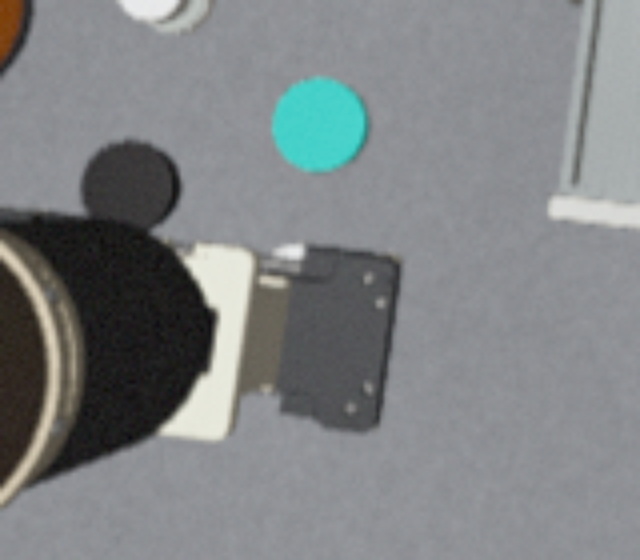

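The gripper sits over the dish, with only a white rim visible at crop (290,252), and the neighbouring dishes are clear of it. I'll descend and grip.

Call:
arm_command(commands=[{"tx": 0, "ty": 0, "tz": 0.08, "twist": 0}, {"tx": 0, "ty": 0, "tz": 0.16, "twist": 0}, {"tx": 0, "ty": 0, "tz": 0.23, "twist": 0}, {"tx": 0, "ty": 0, "tz": 0.27, "twist": 0}, {"tx": 0, "ty": 0, "tz": 0.296, "twist": 0}, {"tx": 0, "ty": 0, "tz": 0.296, "twist": 0}, {"tx": 0, "ty": 0, "tz": 0.296, "twist": 0}, {"tx": 0, "ty": 0, "tz": 0.296, "twist": 0}])

```text
t: 4.38
eef_pos: [0.4581, 0.269, 0.0073]
ee_rot: [3.14, 0.001, 3.038]
force: [0.3, -0.6, 0.1]
width: 0.0872
gripper_force: 0.0
```

Call:
arm_command(commands=[{"tx": 0, "ty": 0, "tz": 0, "twist": 0}, {"tx": 0, "ty": 0, "tz": 0, "twist": 0}, {"tx": 0, "ty": 0, "tz": 0, "twist": 0}, {"tx": 0, "ty": 0, "tz": 0, "twist": 0}, {"tx": 0, "ty": 0, "tz": 0, "twist": 0}, {"tx": 0, "ty": 0, "tz": 0, "twist": 0}, {"tx": 0, "ty": 0, "tz": 0, "twist": 0}, {"tx": 0, "ty": 0, "tz": 0, "twist": 0}], claw=0.5, grip_force=10)

```text
t: 5.05
eef_pos: [0.4573, 0.2687, 0.0062]
ee_rot: [-3.142, -0.0, 3.038]
force: [-0.3, -0.5, 1.5]
width: 0.045
gripper_force: 0.0
```

Run:
```python
from h import *
im=save("scene","s2");cv2.imwrite("pics/s2c.png",cv2.resize(im[190:330,360:520,::-1],None,fx=4,fy=4))
print([(d["rect"],d["score"]) for d in boxes_of("dish","scene")])
s=get_state();print(s["width"],s["gripper_force"],s["eef_pos"])
```

```text
[([434.1, 255.7, 459.7, 274.0], 0.56), ([460.5, 289.8, 491.9, 323.2], 0.56), ([402.2, 274.4, 439.6, 298.8], 0.55)]
0.044193308726431 0.0 [0.45728553 0.26872444 0.00623164]
```

View pics/s2c.png

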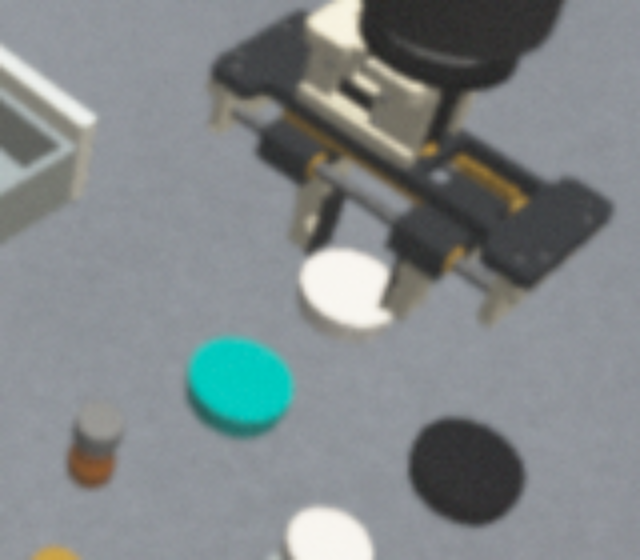

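The dish at crop (348,290) hasn't moved. The fingertips are at about (305,245) and (395,315). I'll check the geometry numerically.

Run:
```python
from h import *
np.set_printoptions(precision=4,suppress=True)
s=get_state();p=s["eef_pos"]
for d in(-.0315,-.022,0,.022,.0315):
  q=p+np.array([.1*d,d,0]);print(d,proj("scene",q),(proj("scene",q)-[360,190])*4)
for m in regions_of("dish","scene")[:3]:
  ys,xs=np.nonzero(m["region"]);print(m["rect"],xs.mean(),ys.mean())
# expected outline of a 55mm dish top/bottom
for c in((.4567,.2693),(.4567+.02,.2693)):
  a=np.linspace(0,2*np.pi,60);o=np.array([proj("scene",np.array([c[0]+.0275*np.cos(t),c[1]+.0275*np.sin(t),z])) for t in a for z in(0,.018)])
  print(c,o.min(0),o.max(0))
  o=np.array([proj("top",np.array([c[0]+.0275*np.cos(t),c[1]+.0275*np.sin(t),z])) for t in a for z in(0,.018)]);print("top",o.min(0),o.max(0))
```

```text
-0.0315 [434.4561 256.6188] [297.8245 266.4751]
-0.022 [437.797  259.1048] [311.1878 276.419 ]
0 [445.693  264.9822] [342.7722 299.929 ]
0.022 [453.8178 271.0327] [375.2713 324.1308]
0.0315 [457.3988 273.7003] [389.5952 334.8012]
[460.7, 292.4, 492.1, 322.5] 475.6964856230032 307.5654952076677
[404.0, 274.8, 437.6, 299.7] 418.73776908023484 286.5362035225049
[263.0, 197.4, 270.9, 204.5] 267.7368421052632 199.42105263157896
(0.4567, 0.2693) [433.0784 252.3122] [459.9206 276.4581]
top [202.577  240.6559] [228.2805 264.8131]
(0.4767, 0.2693) [428.2098 256.8963] [455.336  281.5493]
top [203.0228 232.1918] [228.6664 256.0725]
```

Call:
arm_command(commands=[{"tx": 0, "ty": 0, "tz": -0.06, "twist": 0}, {"tx": 0, "ty": 0, "tz": -0.08, "twist": 0}, {"tx": 0, "ty": 0, "tz": -0.08, "twist": 0}, {"tx": 0, "ty": 0, "tz": -0.08, "twist": 0}, {"tx": 0, "ty": 0, "tz": -0.08, "twist": 0}, {"tx": 0, "ty": 0, "tz": -0.08, "twist": 0}, {"tx": 0, "ty": 0, "tz": -0.08, "twist": 0}, {"tx": 0, "ty": 0, "tz": -0.08, "twist": 0}])

```text
t: 5.87
eef_pos: [0.4571, 0.2686, 0.0259]
ee_rot: [-3.141, -0.0, 3.038]
force: [-0.2, 1.1, -0.2]
width: 0.044
gripper_force: 0.0
```

Call:
arm_command(commands=[{"tx": 0, "ty": 0, "tz": 0, "twist": 0}, {"tx": 0, "ty": 0, "tz": 0, "twist": 0}, {"tx": 0, "ty": 0, "tz": 0, "twist": 0}, {"tx": 0, "ty": 0, "tz": 0.06, "twist": 0}, {"tx": 0, "ty": 0, "tz": 0.08, "twist": 0}, {"tx": 0, "ty": 0, "tz": 0.08, "twist": 0}, {"tx": 0, "ty": 0, "tz": 0.08, "twist": 0}, {"tx": 0, "ty": 0, "tz": 0.08, "twist": 0}], claw=1)

```text
t: 6.53
eef_pos: [0.4575, 0.2689, 0.0066]
ee_rot: [3.142, 0.0, 3.039]
force: [-0.2, -0.4, -0.4]
width: 0.0866
gripper_force: 0.0
```

Run:
```python
from h import *
s=get_state();p=s["eef_pos"];print(p,s["force"],s["width"])
im=save("scene","s3");c=cv2.resize(im[220:300,400:500,::-1],None,fx=7,fy=7,interpolation=cv2.INTER_CUBIC)
for d in(-.065,-.044,.044,.065):
  for z in(0,.015):
    q=(proj("scene",p+np.array([.1*d,d,z]))-[400,220])*7;cv2.circle(c,tuple(int(v) for v in q),4,(0,0,255) if z==0 else (0,255,0),-1)
cv2.imwrite("pics/s3c.png",c)
```

```text
[0.45746335 0.26887504 0.00655716] [-0.1770259  -0.36016695 -0.41365379] 0.08661988168702002
```

View pics/s3c.png

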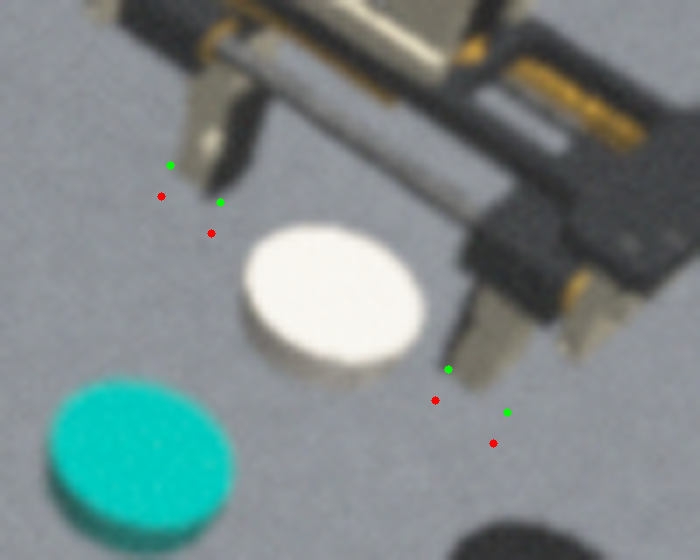

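Call:
arm_command(commands=[{"tx": 0, "ty": 0, "tz": 0.006, "twist": 0}, {"tx": 0, "ty": 0, "tz": 0.012, "twist": 0}, {"tx": 0, "ty": 0, "tz": 0.018, "twist": 0}, {"tx": 0, "ty": 0, "tz": 0.024, "twist": 0}, {"tx": 0, "ty": 0, "tz": 0.024, "twist": 0}, {"tx": 0, "ty": 0, "tz": 0.024, "twist": 0}, {"tx": 0, "ty": 0, "tz": 0.024, "twist": 0}, {"tx": 0, "ty": 0, "tz": 0.024, "twist": 0}])

```text
t: 7.25
eef_pos: [0.4573, 0.2688, 0.0003]
ee_rot: [3.142, 0.0, 3.038]
force: [0.4, 0.4, 0.4]
width: 0.0881
gripper_force: 0.0
```

Call:
arm_command(commands=[{"tx": 0, "ty": 0, "tz": 0.006, "twist": 0}, {"tx": 0, "ty": 0, "tz": 0.012, "twist": 0}, {"tx": 0, "ty": 0, "tz": 0.016, "twist": 0}, {"tx": 0, "ty": 0, "tz": 0.016, "twist": 0}, {"tx": 0, "ty": 0, "tz": 0.016, "twist": 0}, {"tx": 0, "ty": 0, "tz": 0.016, "twist": 0}, {"tx": 0, "ty": 0, "tz": 0.016, "twist": 0}, {"tx": 0, "ty": 0, "tz": 0.016, "twist": 0}])

```text
t: 7.92
eef_pos: [0.4573, 0.2688, -0.0037]
ee_rot: [3.141, 0.0, 3.038]
force: [0.8, -0.2, 1.1]
width: 0.0876
gripper_force: 0.0
```

Call:
arm_command(commands=[{"tx": 0, "ty": 0, "tz": 0.006, "twist": 0}, {"tx": 0, "ty": 0, "tz": 0.012, "twist": 0}, {"tx": 0, "ty": 0, "tz": 0.016, "twist": 0}, {"tx": 0, "ty": 0, "tz": 0.016, "twist": 0}, {"tx": 0, "ty": 0, "tz": 0.016, "twist": 0}, {"tx": 0, "ty": 0, "tz": 0.016, "twist": 0}, {"tx": 0, "ty": 0, "tz": 0.016, "twist": 0}, {"tx": 0, "ty": 0, "tz": 0.016, "twist": 0}])

```text
t: 8.58
eef_pos: [0.4573, 0.2688, -0.0077]
ee_rot: [3.142, 0.0, 3.038]
force: [0.4, 0.1, 0.6]
width: 0.0877
gripper_force: 0.0
```

Call:
arm_command(commands=[{"tx": 0, "ty": 0, "tz": 0, "twist": 0}, {"tx": 0, "ty": 0, "tz": 0, "twist": 0}, {"tx": 0, "ty": 0, "tz": 0, "twist": 0}, {"tx": 0, "ty": 0, "tz": 0, "twist": 0}, {"tx": 0, "ty": 0, "tz": 0, "twist": 0}, {"tx": 0, "ty": 0, "tz": 0, "twist": 0}, {"tx": 0, "ty": 0, "tz": 0, "twist": 0}, {"tx": 0, "ty": 0, "tz": 0, "twist": 0}], claw=0.58, grip_force=10)

```text
t: 9.25
eef_pos: [0.4573, 0.2687, -0.0077]
ee_rot: [3.142, 0.0, 3.038]
force: [0.3, 0.2, -0.4]
width: 0.0546
gripper_force: 10.0
```

Call:
arm_command(commands=[{"tx": 0, "ty": 0, "tz": -0.04, "twist": 0}, {"tx": 0, "ty": 0, "tz": -0.1, "twist": 0}, {"tx": 0, "ty": 0, "tz": -0.18, "twist": 0}, {"tx": 0, "ty": 0, "tz": -0.26, "twist": 0}, {"tx": 0, "ty": 0, "tz": -0.34, "twist": 0}, {"tx": 0, "ty": 0, "tz": -0.4, "twist": 0}, {"tx": 0, "ty": 0, "tz": -0.44, "twist": 0}, {"tx": 0, "ty": 0, "tz": -0.44, "twist": 0}])

```text
t: 9.92
eef_pos: [0.4583, 0.2697, 0.1049]
ee_rot: [3.138, 0.003, 3.039]
force: [0.5, 0.5, -0.0]
width: 0.0544
gripper_force: 10.0
```

Call:
arm_command(commands=[{"tx": -0.04, "ty": -0.07, "tz": 0, "twist": 0}, {"tx": -0.12, "ty": -0.2, "tz": 0, "twist": 0}, {"tx": -0.21, "ty": -0.36, "tz": 0, "twist": 0}, {"tx": -0.3, "ty": -0.52, "tz": 0, "twist": 0}, {"tx": -0.39, "ty": -0.68, "tz": 0, "twist": 0}, {"tx": -0.46, "ty": -0.81, "tz": 0, "twist": 0}, {"tx": -0.5, "ty": -0.89, "tz": 0, "twist": 0}, {"tx": -0.51, "ty": -0.9, "tz": 0, "twist": 0}])

```text
t: 10.58
eef_pos: [0.5612, 0.0275, 0.1009]
ee_rot: [-3.14, -0.002, 3.035]
force: [0.9, 0.4, -0.4]
width: 0.0541
gripper_force: 10.0
```

Run:
```python
from h import *
s=get_state();print(s["eef_pos"],s["width"],s["gripper_force"]);plan([(*loc(-.16,.03),.0115,174.1)])
im=save("scene","s4");cv2.imwrite("pics/s4c.png",cv2.resize(im[130:310,200:420,::-1],None,fx=3,fy=3,interpolation=cv2.INTER_CUBIC))
```

```text
[0.56116736 0.02749142 0.10093726] 0.05412249662551275 9.999471455812454
tx 0.0037 ty 0.0145 tz 0.3577 twist -0.0013
```

View pics/s4c.png

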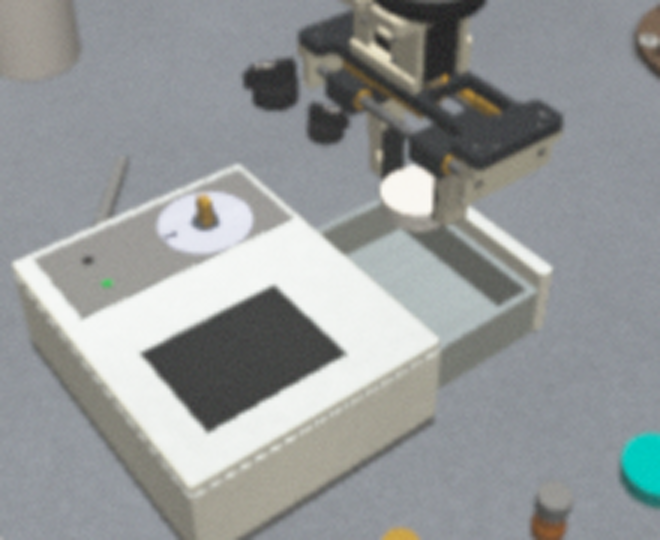

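The dish is held level at crop (415,195) over the drawer's front part, clear of the walls. I'll lower it.

Call:
arm_command(commands=[{"tx": 0.004, "ty": 0.014, "tz": 0.04, "twist": 0}, {"tx": 0.004, "ty": 0.014, "tz": 0.11, "twist": 0}, {"tx": 0.004, "ty": 0.014, "tz": 0.19, "twist": 0}, {"tx": 0.004, "ty": 0.014, "tz": 0.26, "twist": 0}, {"tx": 0.004, "ty": 0.014, "tz": 0.31, "twist": 0}, {"tx": 0.004, "ty": 0.014, "tz": 0.34, "twist": 0}, {"tx": 0.004, "ty": 0.014, "tz": 0.355, "twist": 0}, {"tx": 0.004, "ty": 0.014, "tz": 0.358, "twist": 0}])

```text
t: 11.3
eef_pos: [0.5596, 0.0361, 0.0118]
ee_rot: [-3.141, -0.001, 3.04]
force: [-0.5, -0.5, -0.2]
width: 0.0542
gripper_force: 10.0
```

Call:
arm_command(commands=[{"tx": 0, "ty": 0, "tz": 0.001, "twist": 0}, {"tx": 0, "ty": 0, "tz": 0.002, "twist": 0}, {"tx": 0, "ty": 0, "tz": 0.003, "twist": 0}, {"tx": 0, "ty": 0, "tz": 0.004, "twist": 0}, {"tx": 0, "ty": 0, "tz": 0.004, "twist": 0}, {"tx": 0, "ty": 0, "tz": 0.004, "twist": 0}, {"tx": 0, "ty": 0, "tz": 0.004, "twist": 0}, {"tx": 0, "ty": 0, "tz": 0.004, "twist": 0}])

```text
t: 11.97
eef_pos: [0.5604, 0.0353, 0.0119]
ee_rot: [3.141, 0.0, 3.038]
force: [-0.1, 0.4, -0.2]
width: 0.0542
gripper_force: 10.0
```

Call:
arm_command(commands=[{"tx": 0, "ty": 0, "tz": 0.002, "twist": 0}, {"tx": 0, "ty": 0, "tz": 0.004, "twist": 0}, {"tx": 0, "ty": 0, "tz": 0.006, "twist": 0}, {"tx": 0, "ty": 0, "tz": 0.006, "twist": 0}, {"tx": 0, "ty": 0, "tz": 0.006, "twist": 0}, {"tx": 0, "ty": 0, "tz": 0.006, "twist": 0}, {"tx": 0, "ty": 0, "tz": 0.006, "twist": 0}, {"tx": 0, "ty": 0, "tz": 0.006, "twist": 0}])

```text
t: 12.63
eef_pos: [0.5603, 0.0354, 0.0103]
ee_rot: [-3.142, -0.0, 3.038]
force: [0.4, -0.4, 0.7]
width: 0.0541
gripper_force: 10.0
```

```bash
python3 -c "
from h import *
s=get_state();print(s['eef_pos'],s['force'],s['moment'])"
```

```text
[0.56029112 0.03538466 0.01025382] [ 0.35805176 -0.38500518  0.67931146] [-0.09448507  0.09427009  0.02617304]
```

Call:
arm_command(commands=[{"tx": 0, "ty": 0, "tz": 0, "twist": 0}, {"tx": 0, "ty": 0, "tz": 0, "twist": 0}, {"tx": 0, "ty": 0, "tz": 0, "twist": 0}, {"tx": 0, "ty": 0, "tz": 0, "twist": 0}, {"tx": 0, "ty": 0, "tz": -0.06, "twist": 0}, {"tx": 0, "ty": 0, "tz": -0.18, "twist": 0}, {"tx": 0, "ty": 0, "tz": -0.3, "twist": 0}, {"tx": 0, "ty": 0, "tz": -0.42, "twist": 0}], claw=0.78)

```text
t: 13.3
eef_pos: [0.5599, 0.0352, 0.1162]
ee_rot: [-3.141, -0.001, 3.038]
force: [-0.2, 0.3, 0.3]
width: 0.0685
gripper_force: 0.0
```

Call:
arm_command(commands=[{"tx": 0.15, "ty": -0.018, "tz": 0, "twist": 0}, {"tx": 0.3, "ty": -0.018, "tz": 0, "twist": 0}, {"tx": 0.45, "ty": -0.018, "tz": 0, "twist": 0}, {"tx": 0.5, "ty": -0.018, "tz": 0.06, "twist": 0}, {"tx": 0.5, "ty": -0.018, "tz": 0.2, "twist": 0}, {"tx": 0.5, "ty": -0.018, "tz": 0.28, "twist": 0}, {"tx": 0.5, "ty": -0.018, "tz": 0.3, "twist": 0}, {"tx": 0.5, "ty": -0.018, "tz": 0.3, "twist": 0}], claw=0)

```text
t: 13.97
eef_pos: [0.4346, 0.0433, 0.0394]
ee_rot: [-3.14, -0.002, 3.039]
force: [0.1, 0.8, 2.0]
width: 0.0208
gripper_force: 0.0
```

Run:
```python
from h import *
s=get_state();print(s["eef_pos"],s["width"]);plan([(*loc(-.225-.012,.03),.042,174.1),(*loc(-.125,.03),.042,174.1)])
im=save("top","t5");cv2.imwrite("pics/t5c.png",cv2.resize(im[130:270,255:415,::-1],None,fx=4,fy=4,interpolation=cv2.INTER_CUBIC))
```

```text
[0.43464376 0.04328554 0.03935029] 0.02078142744184478
tx -0.1983 ty 0.0037 tz -0.0106 twist -0.0000
tx -0.4480 ty -0.0000 tz -0.0000 twist -0.0000
```

View pics/t5c.png

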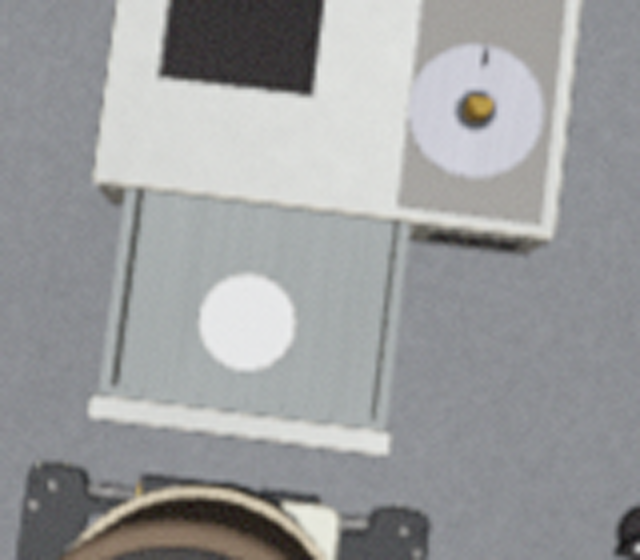

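The dish lies flat in the drawer at crop (247,322), and the gripper is in front of the panel. I'll push.

Call:
arm_command(commands=[{"tx": -0.08, "ty": 0.004, "tz": -0.01, "twist": 0}, {"tx": -0.15, "ty": 0.004, "tz": -0.01, "twist": 0}, {"tx": -0.19, "ty": 0.004, "tz": -0.01, "twist": 0}, {"tx": -0.22, "ty": 0.004, "tz": -0.01, "twist": 0}, {"tx": -0.26, "ty": 0.004, "tz": -0.01, "twist": 0}, {"tx": -0.31, "ty": 0.004, "tz": -0.01, "twist": 0}, {"tx": -0.36, "ty": 0.004, "tz": -0.01, "twist": 0}, {"tx": -0.41, "ty": 0.004, "tz": -0.01, "twist": 0}])

```text
t: 14.68
eef_pos: [0.5376, 0.0339, 0.043]
ee_rot: [-3.141, -0.001, 3.038]
force: [-2.6, 1.3, 1.3]
width: 0.0003
gripper_force: 1.1
```

Call:
arm_command(commands=[{"tx": -0.05, "ty": 0, "tz": 0, "twist": 0}, {"tx": -0.1, "ty": 0, "tz": 0, "twist": 0}, {"tx": -0.14, "ty": 0, "tz": 0, "twist": 0}, {"tx": -0.17, "ty": 0, "tz": 0, "twist": 0}, {"tx": -0.19, "ty": 0, "tz": 0, "twist": 0}, {"tx": -0.2, "ty": 0, "tz": 0, "twist": 0}, {"tx": -0.21, "ty": 0, "tz": 0, "twist": 0}, {"tx": -0.22, "ty": 0, "tz": 0, "twist": 0}])

```text
t: 15.35
eef_pos: [0.5919, 0.0284, 0.0427]
ee_rot: [-3.141, -0.001, 3.038]
force: [-1.3, -0.5, -0.2]
width: 0.0004
gripper_force: 0.8
```

Run:
```python
from h import *
s=get_state();print(s["eef_pos"],s["width"],s["force"]);plan([(*loc(-.125,.03),.042,174.1)])
```

```text
[0.59188714 0.028438   0.0426801 ] 0.000389387607479399 [-1.33508876 -0.51105164 -0.23836648]
tx -0.0145 ty -0.0019 tz 0.0027 twist -0.0001
```

Call:
arm_command(commands=[{"tx": -0.005, "ty": 0, "tz": 0, "twist": 0}, {"tx": -0.01, "ty": 0, "tz": 0, "twist": 0}, {"tx": -0.015, "ty": 0, "tz": 0, "twist": 0}, {"tx": -0.02, "ty": 0, "tz": 0, "twist": 0}, {"tx": -0.025, "ty": 0, "tz": 0, "twist": 0}, {"tx": -0.028, "ty": 0, "tz": 0, "twist": 0}, {"tx": -0.028, "ty": 0, "tz": 0, "twist": 0}, {"tx": -0.028, "ty": 0, "tz": 0, "twist": 0}])

```text
t: 16.02
eef_pos: [0.5988, 0.0278, 0.0427]
ee_rot: [-3.141, -0.001, 3.038]
force: [-4.2, 1.3, 2.7]
width: 0.0004
gripper_force: 2.2
```

Call:
arm_command(commands=[{"tx": -0.004, "ty": 0, "tz": 0, "twist": 0}, {"tx": -0.008, "ty": 0, "tz": 0, "twist": 0}, {"tx": -0.012, "ty": 0, "tz": 0, "twist": 0}, {"tx": -0.012, "ty": 0, "tz": 0, "twist": 0}, {"tx": -0.012, "ty": 0, "tz": 0, "twist": 0}, {"tx": -0.012, "ty": 0, "tz": 0, "twist": 0}, {"tx": -0.012, "ty": 0, "tz": 0, "twist": 0}, {"tx": -0.012, "ty": 0, "tz": 0, "twist": 0}])

```text
t: 16.68
eef_pos: [0.5988, 0.0277, 0.0426]
ee_rot: [-3.141, -0.005, 3.038]
force: [-15.9, 5.4, 9.8]
width: 0.0003
gripper_force: 8.1
```

The drawer is fully shut: it stopped while the force rose to 16 N. I'll back off now and refine the knob and shaft from the saved pictures by fitting silhouettes.

Call:
arm_command(commands=[{"tx": 0.05, "ty": 0, "tz": 0, "twist": 0}, {"tx": 0.15, "ty": -0.05, "tz": -0.03, "twist": 0}, {"tx": 0.25, "ty": -0.2, "tz": -0.15, "twist": 0}, {"tx": 0.35, "ty": -0.35, "tz": -0.3, "twist": 0}, {"tx": 0.42, "ty": -0.5, "tz": -0.45, "twist": 0}, {"tx": 0.45, "ty": -0.65, "tz": -0.5, "twist": 0}, {"tx": 0.45, "ty": -0.8, "tz": -0.5, "twist": 0}, {"tx": 0.45, "ty": -0.9, "tz": -0.5, "twist": 0}], claw=0.5)

```text
t: 17.35
eef_pos: [0.4711, -0.1718, 0.1689]
ee_rot: [3.141, 0.007, 3.041]
force: [1.8, -0.2, -0.3]
width: 0.0426
gripper_force: 0.0
```

```bash
cat > fit.py <<'E'
from h import *
from scipy.optimize import minimize
F=8
def mask(cam,parts,x0,y0,w,h):
    m=np.zeros((h*F,w*F),np.uint8)
    for P in parts:
        q=np.array([(proj(cam,p)-[x0-.5,y0-.5])*F for p in P],np.float32)
        cv2.fillConvexPoly(m,cv2.convexHull(q).astype(np.int32),255)
    return cv2.resize(m,(w,h),interpolation=cv2.INTER_AREA)/255.
A=np.linspace(0,2*np.pi,40)
def knob(x,y,a,z=0):
    sk=[(.024*np.cos(t),.024*np.sin(t),k) for t in A for k in(0,.02)]
    br=[(X,Y,k) for X,Y in((-.022,-.007),(-.022,.007),(.02,-.007),(.02,.007),(.033,0)) for k in(.02,.042)]
    Rz=R.from_euler("z",a);return [Rz.apply(P)+[x,y,z] for P in(sk,br)]
def disc(x,y,r,z):return [[(x+r*np.cos(t),y+r*np.sin(t),z) for t in A]]
def fit(f,x0,step):
    r=[minimize(f,x0,method="Nelder-Mead",options=dict(initial_simplex=np.vstack([x0,x0+np.diag(step)*k]),xatol=1e-5,fatol=1e-4)) for k in(1,-1)]
    r=min(r,key=lambda q:q.fun);return r.x,r.fun
E
python3 - <<'E'
from fit import *
np.set_printoptions(precision=4,suppress=True)
for cam,n,b in(("top","t0",(435,245,40,42)),("scene","s0",(270,140,34,34))):
    im=cv2.imread(f"pics/{n}.png")[b[1]:b[1]+b[3],b[0]:b[0]+b[2]].astype(float);g=im.min(2)
    bg=np.median(g[:,:3]);d=np.clip((bg-g)/(bg-35),0,1);wl=g>bg+15;d[wl]=1
    yy,xx=np.mgrid[:b[3],:b[2]]
    if cam=="scene":d[(xx>28)&(yy>20)]=0
    x,f=fit(lambda v:((mask(cam,knob(*v),*b)-d)**2).sum(),np.array([.437,-.283,-.4]),[.005,.005,.2]);print(cam,"knob",x[:2],np.degrees(x[2]),f)
for cam,n,b in(("top","t0",(350,130,48,54)),("scene","s0",(245,183,46,38))):
    im=cv2.imread(f"pics/{n}.png")[b[1]:b[1]+b[3],b[0]:b[0]+b[2]].astype(float)
    g=im[:,:,0]-im[:,:,2]  # collar bluish
    yy,xx=np.mgrid[:b[3],:b[2]]
    c0=proj(cam,np.array([.673,-.0865,.091]))-b[:2]
    h=(g>7).astype(np.uint8);nl,lb,st,_=cv2.connectedComponentsWithStats(h);k=1+st[1:,4].argmax()
    q=cv2.convexHull(np.argwhere(lb==k)[:,::-1].astype(np.int32));d=np.zeros_like(h);cv2.fillConvexPoly(d,q,1)
    x,f=fit(lambda v:((mask(cam,disc(v[0],v[1],.036,.091),*b)-d)**2).sum(),np.array([.673,-.0865]),[.005,.005]);print(cam,"collar",x,f,d.sum(),mask(cam,disc(*x,.036,.091),*b).sum())
s=get_state();print(s["eef_pos"],np.degrees(s["ee_rot"]))
E
```

```text
Traceback (most recent call last):
  File "fit.py", line 17, in fit
    r=[minimize(f,x0,method="Nelder-Mead",options=dict(initial_simplex=np.vstack([x0,x0+np.diag(step)*k]),xatol=1e-5,fatol=1e-4)) for k in(1,-1)]
       ~~~~~~~~^^^^^^^^^^^^^^^^^^^^^^^^^^^^^^^^^^^^^^^^^^^^^^^^^^^^^^^^^^^^^^^^^^^^^^^^^^^^^^^^^^^^^^^^^^^^^^^^^^^^^^^^^^^^^^^^^^
  File "fit.py", line 7, in mask
    q=np.array([(proj(cam,p)-[x0-.5,y0-.5])*F for p in P],np.float32)
                 ~~~~^^^^^^^
  File "h.py", line 16, in proj
    c=calibration(cam);K=np.array(c["camera_matrix"]);T=np.linalg.inv(np.array(c["extrinsics"]))
ValueError: time passes only in moves, steps and waits
```

```bash
sed -i 's/^from scipy.spatial.*/&\nimport functools, station\ncalibration=functools.cache(station.calibration)/' h.py
cat > run.py <<'E'
from fit import *
np.set_printoptions(precision=4,suppress=True)
for cam,n,b in(("top","t0",(435,245,40,42)),("scene","s0",(270,140,34,34))):
    im=cv2.imread(f"pics/{n}.png")[b[1]:b[1]+b[3],b[0]:b[0]+b[2]].astype(float);g=im.min(2)
    bg=np.median(g[:,:3]);d=np.clip((bg-g)/(bg-35),0,1);d[g>bg+15]=1
    yy,xx=np.mgrid[:b[3],:b[2]]
    if cam=="scene":d[(xx>28)&(yy>20)]=0
    x,f=fit(lambda v:((mask(cam,knob(*v),*b)-d)**2).sum(),np.array([.437,-.283,-.4]),[.005,.005,.2]);print(cam,"knob",x[:2],np.degrees(x[2]),f)
for cam,n,b in(("top","t0",(350,130,48,54)),("scene","s0",(245,183,46,38))):
    im=cv2.imread(f"pics/{n}.png")[b[1]:b[1]+b[3],b[0]:b[0]+b[2]].astype(float)
    g=im[:,:,0]-im[:,:,2]
    h=(g>7).astype(np.uint8);nl,lb,st,_=cv2.connectedComponentsWithStats(h);k=1+st[1:,4].argmax()
    q=cv2.convexHull(np.argwhere(lb==k)[:,::-1].astype(np.int32));d=np.zeros_like(h);cv2.fillConvexPoly(d,q,1)
    x,f=fit(lambda v:((mask(cam,disc(v[0],v[1],.036,.091),*b)-d)**2).sum(),np.array([.673,-.0865]),[.005,.005]);print(cam,"collar",x,f,d.sum(),mask(cam,disc(*x,.036,.091),*b).sum())
E
timeout 200 python3 run.py; python3 -c "
from h import *
s=get_state();print(s['eef_pos'],np.degrees(s['ee_rot']))"
```

```text
top knob [ 0.4384 -0.2829] -21.99270143362657 20.53400741185579
scene knob [ 0.4371 -0.2854] -13.18507141496114 22.321260863164994
top collar [ 0.6747 -0.0855] 17.441014994232987 846 870.3921568627451
scene collar [ 0.6726 -0.0881] 19.256501345636295 535 505.0156862745098
[ 0.47108027 -0.17179011  0.16890409] [179.98467686   0.40911907 174.21490684]
```

Run:
```python
from h import *
plan([(.4378,-.284,.10,158),(.4378,-.284,.0235,158)])
for cam,n,b,c in(("top","t0",(372,140,9,8),(.6747,-.0855)),("scene","s0",(252,206,10,8),(.6726,-.0881))):
    g=cv2.imread(f"pics/{n}.png")[b[1]:b[1]+b[3],b[0]:b[0]+b[2]].min(2).astype(float)
    w=np.clip(np.median(g)-15-g,0,None);print(np.round(g).astype(int))
    yy,xx=np.mgrid[:b[3],:b[2]];u=((xx*w).sum()/w.sum()+b[0],(yy*w).sum()/w.sum()+b[1])
    p=onz(cam,u,.091)[:2];d=p-c;print(cam,u,p,np.hypot(*d),np.degrees(np.arctan2(d[1],d[0])))
```

```text
tx 0.0872 ty -0.4600 tz 0.2756 twist 0.0901
tx 0.0000 ty -0.0000 tz 0.3060 twist -0.0000
[[160 160 163 153 151 153 150 152 149]
 [186 184 187 172 159 171 168 162 155]
 [198 195 197 177 144 175 186 184 177]
 [199 199 197 167 118 175 198 196 193]
 [196 198 197 156 107 178 197 195 196]
 [196 197 197 145 121 181 196 195 193]
 [197 198 199 166 164 193 197 193 196]
 [198 199 198 189 193 193 197 196 196]]
top (np.float64(376.3017857142857), np.float64(142.24464285714285)) [ 0.70723571 -0.09121778] 0.03303430662378493 -9.967308275422532
[[189 214 223 223 221 217 215 221 224 225]
 [173 203 215 212 202 180 179 213 224 225]
 [162 186 192 179 171 168 177 213 226 226]
 [152 168 175 175 194 205 212 221 223 226]
 [146 152 162 180 208 221 224 225 227 226]
 [147 148 153 167 193 213 222 224 226 226]
 [149 147 149 152 169 183 202 216 218 221]
 [145 148 147 151 154 158 172 180 186 201]]
scene (np.float64(253.79127272727274), np.float64(211.17163636363637)) [ 0.71187609 -0.0889768 ] 0.039285875337160714 -1.2788666099423966
```

Call:
arm_command(commands=[{"tx": 0.03, "ty": -0.15, "tz": 0.05, "twist": 0.03}, {"tx": 0.06, "ty": -0.3, "tz": 0.1, "twist": 0.06}, {"tx": 0.087, "ty": -0.42, "tz": 0.18, "twist": 0.09}, {"tx": 0.087, "ty": -0.46, "tz": 0.25, "twist": 0.09}, {"tx": 0.087, "ty": -0.46, "tz": 0.276, "twist": 0.09}, {"tx": 0.087, "ty": -0.46, "tz": 0.276, "twist": 0.09}, {"tx": 0.087, "ty": -0.46, "tz": 0.276, "twist": 0.09}, {"tx": 0.087, "ty": -0.46, "tz": 0.276, "twist": 0.09}], claw=0.42)

```text
t: 18.02
eef_pos: [0.4378, -0.2824, 0.0977]
ee_rot: [3.142, 0.002, 2.757]
force: [0.9, 1.1, 0.7]
width: 0.0363
gripper_force: 0.0
```

Run:
```python
from h import *
s=get_state();print(s["eef_pos"],np.degrees(s["ee_rot"]),s["width"])
plan([(.4378,-.284,.0235,158)])
t=onz("top",(375.75,143.9),.091)[:2]-[.6747,-.0855];u=onz("scene",(255.6,208.3),.091)[:2]-[.6726,-.0881]
for d in(t,u):print(np.hypot(*d),np.degrees(np.arctan2(d[1],d[0])))
```

```text
[ 0.43778055 -0.28237806  0.09768756] [1.79996541e+02 1.25927617e-01 1.57987445e+02] 0.036336426962468305
tx -0.0025 ty -0.0060 tz 0.2968 twist -0.0001
0.029238372510007774 -9.003241226193511
0.031056680381907953 -11.236567717750699
```

Call:
arm_command(commands=[{"tx": -0.002, "ty": -0.006, "tz": 0.06, "twist": 0}, {"tx": -0.002, "ty": -0.006, "tz": 0.13, "twist": 0}, {"tx": -0.002, "ty": -0.006, "tz": 0.2, "twist": 0}, {"tx": -0.002, "ty": -0.006, "tz": 0.25, "twist": 0}, {"tx": -0.002, "ty": -0.006, "tz": 0.28, "twist": 0}, {"tx": -0.002, "ty": -0.006, "tz": 0.295, "twist": 0}, {"tx": -0.002, "ty": -0.006, "tz": 0.295, "twist": 0}, {"tx": -0.002, "ty": -0.006, "tz": 0.295, "twist": 0}])

```text
t: 18.68
eef_pos: [0.4371, -0.2843, 0.0236]
ee_rot: [3.142, 0.001, 2.757]
force: [0.3, -0.5, 0.5]
width: 0.0365
gripper_force: 0.0
```

Call:
arm_command(commands=[{"tx": 0, "ty": 0, "tz": 0, "twist": 0}, {"tx": 0, "ty": 0, "tz": 0, "twist": 0}, {"tx": 0, "ty": 0, "tz": 0, "twist": 0}, {"tx": 0, "ty": 0, "tz": 0, "twist": 0}, {"tx": 0, "ty": 0, "tz": 0, "twist": 0}, {"tx": 0, "ty": 0, "tz": 0, "twist": 0}, {"tx": 0, "ty": 0, "tz": 0, "twist": 0}, {"tx": 0, "ty": 0, "tz": 0, "twist": 0}], claw=0, grip_force=30)

```text
t: 19.35
eef_pos: [0.4362, -0.2844, 0.0228]
ee_rot: [-3.142, -0.0, 2.756]
force: [0.1, 0.7, -0.4]
width: 0.0007
gripper_force: 0.0
```

Run:
```python
from h import *
s=get_state();print(s["eef_pos"],np.degrees(s["ee_rot"]),s["width"],s["gripper_force"],s["force"])
p=s["eef_pos"]
plan([(p[0],p[1],.145,171.5),(.66,-.10,.145,171.5),(.6737,-.0868,.145,171.5)])
```

```text
[ 0.43621356 -0.28440401  0.02277792] [-1.79999021e+02 -3.13347154e-03  1.57883427e+02] 0.000695740980688196 0.0 [ 0.05472004  0.72672601 -0.39536597]
tx 0.0000 ty 0.0000 tz -0.4889 twist -0.0756
tx -0.7763 ty 0.8618 tz 0.0000 twist -0.0000
tx -0.0464 ty 0.0603 tz 0.0000 twist -0.0000
```

Run:
```python
from h import *
a=cv2.imread("pics/s0.png");im=save("scene","s6");
for n in("knob","knob_pointer"):
  f=boxes_of if n=="knob" else spot_point
  print(n,[(np.round(d.get("rect",d.get("uv")),1),round(d["score"],2)) for d in f(n,"scene")])
print("tcp at",proj("scene",get_state()["eef_pos"]),"20mm up",proj("scene",get_state()["eef_pos"]+[0,0,.02]))
g=im[140:184,262:322].min(2)//10
for r in g:print(''.join('%3d'%v for v in r[::1]))
```

```text
knob [(array([281.2, 149.4, 299.6, 168. ]), 0.53), (array([300.8, 165.3, 317.4, 179.6]), 0.43)]
knob_pointer [(array([317.8, 171.9]), 0.63), (array([281.9, 157.6]), 0.55)]
tcp at [291.3235452  156.36668934] 20mm up [291.10308947 150.77824464]
 14 15 14 14 14 14 14 14 14 14 15 14 14 14 14 15 14 14 14 14 14 14 14 13 11 11 12 13 12 12 13 13 13 13 13 12 13 13 13 13 13 13 13 13 13 13 12 10 10 11 13 13 13 14 14 14 14 14 14 14
 14 14 14 14 14 14 14 14 14 15 14 14 14 14 14 14 14 14 14 14 14 14 14 14 12 12 13 13 12 12 12 12 13 13 13 13 13 13 13 13 13 12 13 13 13 13 13 12 11 12 13 13 13 14 14 14 14 14 14 14
 14 14 14 14 14 14 14 14 14 14 14 14 14 14 14 14 14 14 14 14 14 14 14 14 12 12 12 12 10 10 12 13 12 13 13 13 13 13 13 13 13 13 13 13 13 13 13 13 12 13 13 14 14 14 14 14 14 14 14 14
 14 14 14 14 14 14 14 14 14 14 14 14 14 14 14 14 14 14 14 14 14 14 14 14 11 12 12 11  8 10 12 13 13 13 13 13 12 13 13 12 13 13 13 13 13 13 13 13 13 14 14 14 14 14 14 14 14 14 14 14
 14 14 14 14 14 14 14 14 14 14 14 14 14 14 14 14 14 14 14 14 14 14 14 14 12 12 12 11 10 11 12 13 13 13 13 12 13 13 13 13 13 13 13 13 
[... 6406 characters left out ...]
4 14 14 14 14 14 14 14 14 14 14 14 14 14 14 14 14 14 14 14 14 14 14 14 14 14 14 14 14 14 14 14 14 14 14 14 14 14 14 14 14 14 14 14 14 14 14 14 14 14 14 14 14
 14 14 14 14 14 14 14 14 14 14 14 14 14 14 14 14 14 14 14 14 14 14 14 14 14 14 14 14 14 14 14 14 14 14 14 14 14 14 14 14 14 14 14 14 14 14 14 14 14 14 14 14 14 14 14 14 14 14 14 14
 14 14 14 14 14 14 14 14 14 14 14 14 14 14 14 14 14 14 14 14 14 14 14 14 14 14 14 14 14 14 14 14 14 14 14 14 14 14 14 14 14 14 14 14 14 14 14 14 14 14 14 14 14 14 14 14 14 14 14 14
 14 14 14 14 14 14 14 14 14 14 14 14 14 14 14 14 14 14 14 14 14 14 14 14 14 14 14 14 14 14 14 14 14 14 14 14 14 14 14 14 14 14 14 14 14 14 14 14 14 14 14 14 14 14 14 14 14 14 14 14
```

The knob hasn't moved. The shut fingertips sit about 19 to 20 mm higher than the reported TCP, just over the bar's top at (291,151), which also agrees with how the dish grip went. I'll raise, open and go about 20 mm lower.

Call:
arm_command(commands=[{"tx": 0, "ty": 0, "tz": -0.04, "twist": 0}, {"tx": 0, "ty": 0, "tz": -0.06, "twist": 0}, {"tx": 0, "ty": 0, "tz": -0.06, "twist": 0}, {"tx": 0, "ty": 0, "tz": -0.06, "twist": 0}, {"tx": 0, "ty": 0, "tz": -0.06, "twist": 0}, {"tx": 0, "ty": 0, "tz": -0.06, "twist": 0}, {"tx": 0, "ty": 0, "tz": -0.06, "twist": 0}, {"tx": 0, "ty": 0, "tz": -0.06, "twist": 0}], claw=0.42)

```text
t: 20.17
eef_pos: [0.4361, -0.2843, 0.0376]
ee_rot: [-3.142, -0.0, 2.756]
force: [0.1, -0.4, 0.9]
width: 0.0368
gripper_force: 0.0
```

Run:
```python
from h import *
s=get_state();print(s["eef_pos"],np.degrees(s["ee_rot"]),s["width"])
plan([(.4378,-.284,.0035,158)])
```

```text
[ 0.43609269 -0.28432578  0.03757357] [-1.79996766e+02 -2.62451606e-02  1.57885617e+02] 0.0368200884326247
tx -0.0058 ty 0.0038 tz 0.1363 twist -0.0006
```

Call:
arm_command(commands=[{"tx": -0.006, "ty": 0.004, "tz": 0.03, "twist": 0}, {"tx": -0.006, "ty": 0.004, "tz": 0.06, "twist": 0}, {"tx": -0.006, "ty": 0.004, "tz": 0.09, "twist": 0}, {"tx": -0.006, "ty": 0.004, "tz": 0.11, "twist": 0}, {"tx": -0.006, "ty": 0.004, "tz": 0.125, "twist": 0}, {"tx": -0.006, "ty": 0.004, "tz": 0.135, "twist": 0}, {"tx": -0.006, "ty": 0.004, "tz": 0.135, "twist": 0}, {"tx": -0.006, "ty": 0.004, "tz": 0.135, "twist": 0}])

```text
t: 20.83
eef_pos: [0.438, -0.284, 0.0039]
ee_rot: [-3.142, -0.0, 2.756]
force: [0.2, -0.1, -0.5]
width: 0.0365
gripper_force: 0.0
```

Call:
arm_command(commands=[{"tx": 0, "ty": 0, "tz": 0, "twist": 0}, {"tx": 0, "ty": 0, "tz": 0, "twist": 0}, {"tx": 0, "ty": 0, "tz": 0, "twist": 0}, {"tx": 0, "ty": 0, "tz": 0, "twist": 0}, {"tx": 0, "ty": 0, "tz": 0, "twist": 0}, {"tx": 0, "ty": 0, "tz": 0, "twist": 0}, {"tx": 0, "ty": 0, "tz": 0, "twist": 0}, {"tx": 0, "ty": 0, "tz": 0, "twist": 0}], claw=0, grip_force=35)

```text
t: 21.5
eef_pos: [0.4382, -0.284, 0.0043]
ee_rot: [3.142, 0.0, 2.756]
force: [-0.9, 2.0, 3.9]
width: 0.0138
gripper_force: 35.0
```

Run:
```python
from h import *
s=get_state();p=s["eef_pos"];print(p,np.degrees(s["ee_rot"]),s["width"],s["gripper_force"],s["force"])
plan([(p[0],p[1],.13,171.5),(.66,-.10,.13,171.5),(.6737,-.0868,.13,171.5)])
```

```text
[ 0.43818405 -0.28404856  0.0042504 ] [1.79998612e+02 2.00578553e-02 1.57891445e+02] 0.013825686919658806 34.98031675815582 [-0.94612984  1.96964926  3.88920605]
tx -0.0000 ty 0.0000 tz -0.5030 twist -0.0756
tx -0.7687 ty 0.8593 tz 0.0000 twist -0.0000
tx -0.0464 ty 0.0603 tz 0.0000 twist -0.0000
```

Call:
arm_command(commands=[{"tx": 0, "ty": 0, "tz": -0.05, "twist": 0}, {"tx": 0, "ty": 0, "tz": -0.13, "twist": 0}, {"tx": 0, "ty": 0, "tz": -0.23, "twist": -0.02}, {"tx": 0, "ty": 0, "tz": -0.33, "twist": -0.04}, {"tx": 0, "ty": 0, "tz": -0.42, "twist": -0.06}, {"tx": 0, "ty": 0, "tz": -0.48, "twist": -0.076}, {"tx": 0, "ty": 0, "tz": -0.52, "twist": -0.076}, {"tx": 0, "ty": 0, "tz": -0.52, "twist": -0.076}])

```text
t: 22.17
eef_pos: [0.4391, -0.2844, 0.1359]
ee_rot: [-3.141, 0.003, 2.993]
force: [-0.1, 0.5, -0.8]
width: 0.0139
gripper_force: 35.0
```

Call:
arm_command(commands=[{"tx": -0.05, "ty": 0.06, "tz": 0, "twist": 0}, {"tx": -0.15, "ty": 0.17, "tz": 0, "twist": 0}, {"tx": -0.27, "ty": 0.31, "tz": 0, "twist": 0}, {"tx": -0.4, "ty": 0.45, "tz": 0, "twist": 0}, {"tx": -0.53, "ty": 0.6, "tz": 0, "twist": 0}, {"tx": -0.65, "ty": 0.73, "tz": 0, "twist": 0}, {"tx": -0.74, "ty": 0.83, "tz": 0, "twist": 0}, {"tx": -0.77, "ty": 0.86, "tz": 0, "twist": 0}])

```text
t: 22.83
eef_pos: [0.6621, -0.0967, 0.1316]
ee_rot: [-3.141, -0.002, 2.994]
force: [1.1, -0.5, 0.1]
width: 0.0136
gripper_force: 35.0
```

Run:
```python
from h import *
s=get_state();p=s["eef_pos"];print(p,np.degrees(s["ee_rot"]),s["width"],s["gripper_force"],s["force"])
plan([(.6740,-.0868,.127,171.5)])
```

```text
[ 0.66206636 -0.09667609  0.13155215] [-1.79981078e+02 -1.07372350e-01  1.71543178e+02] 0.013571303892809106 34.97881829738617 [ 1.0700503  -0.45942892  0.0764937 ]
tx -0.0414 ty 0.0461 tz 0.0182 twist 0.0002
```

Call:
arm_command(commands=[{"tx": -0.02, "ty": 0.02, "tz": 0, "twist": 0}, {"tx": -0.041, "ty": 0.046, "tz": 0, "twist": 0}, {"tx": -0.041, "ty": 0.046, "tz": 0, "twist": 0}, {"tx": -0.041, "ty": 0.046, "tz": 0, "twist": 0}, {"tx": -0.041, "ty": 0.046, "tz": 0, "twist": 0}, {"tx": -0.041, "ty": 0.046, "tz": 0, "twist": 0}, {"tx": -0.041, "ty": 0.046, "tz": 0, "twist": 0}, {"tx": -0.041, "ty": 0.046, "tz": 0, "twist": 0}])

```text
t: 23.5
eef_pos: [0.6715, -0.0903, 0.1345]
ee_rot: [3.141, 0.001, 2.994]
force: [0.7, -0.6, -1.0]
width: 0.0138
gripper_force: 35.0
```

Run:
```python
from h import *
s=get_state();p=s["eef_pos"];print(p,np.degrees(s["ee_rot"]))
plan([(.6741,-.0867,.119,171.5),(.6741,-.0867,.113,171.5)])
im=save("scene","s7");c=cv2.resize(im[165:225,235:305,::-1],None,fx=9,fy=9,interpolation=cv2.INTER_CUBIC);cv2.imwrite("pics/s7c.png",c)
```

```text
[ 0.67149229 -0.09026992  0.13449036] [1.79989217e+02 3.17997692e-02 1.71519446e+02]
tx -0.0082 ty 0.0157 tz 0.0620 twist 0.0001
tx 0.0000 ty -0.0000 tz 0.0240 twist -0.0000
```

View pics/s7c.png

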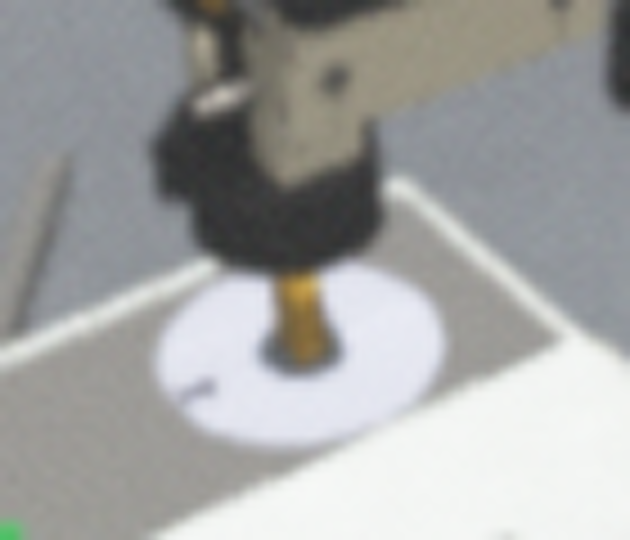

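The knob hangs upright just above the shaft: skirt bottom centre at about crop (288,255), shaft at (298,290), pointer on the tick's side. I'll correct the xy and go down.

Call:
arm_command(commands=[{"tx": -0.008, "ty": 0.016, "tz": 0, "twist": 0}, {"tx": -0.008, "ty": 0.016, "tz": 0.01, "twist": 0}, {"tx": -0.008, "ty": 0.016, "tz": 0.03, "twist": 0}, {"tx": -0.008, "ty": 0.016, "tz": 0.05, "twist": 0}, {"tx": -0.008, "ty": 0.016, "tz": 0.058, "twist": 0}, {"tx": -0.008, "ty": 0.016, "tz": 0.058, "twist": 0}, {"tx": -0.008, "ty": 0.016, "tz": 0.058, "twist": 0}, {"tx": -0.008, "ty": 0.016, "tz": 0.058, "twist": 0}])

```text
t: 24.22
eef_pos: [0.6745, -0.086, 0.1196]
ee_rot: [-3.141, 0.0, 2.995]
force: [-0.3, 0.4, -0.2]
width: 0.0138
gripper_force: 35.0
```

Run:
```python
from h import *
s=get_state();p=s["eef_pos"];print(p,np.degrees(s["ee_rot"]),s["force"],s["moment"])
plan([(.6741,-.0867,.113,171.5)])
```

```text
[ 0.67446597 -0.08603705  0.11957677] [-1.79993725e+02  3.56813197e-03  1.71575014e+02] [-0.29862456  0.38098833 -0.1768838 ] [-0.0198904  -0.03672957 -0.03309006]
tx 0.0011 ty -0.0028 tz 0.0263 twist 0.0004
```

Call:
arm_command(commands=[{"tx": 0.001, "ty": -0.003, "tz": 0.004, "twist": 0}, {"tx": 0.001, "ty": -0.003, "tz": 0.008, "twist": 0}, {"tx": 0.001, "ty": -0.003, "tz": 0.012, "twist": 0}, {"tx": 0.001, "ty": -0.003, "tz": 0.016, "twist": 0}, {"tx": 0.001, "ty": -0.003, "tz": 0.02, "twist": 0}, {"tx": 0.001, "ty": -0.003, "tz": 0.024, "twist": 0}, {"tx": 0.001, "ty": -0.003, "tz": 0.024, "twist": 0}, {"tx": 0.001, "ty": -0.003, "tz": 0.024, "twist": 0}])

```text
t: 24.88
eef_pos: [0.6741, -0.0867, 0.1135]
ee_rot: [3.142, 0.0, 2.994]
force: [1.3, 0.5, -0.9]
width: 0.0135
gripper_force: 35.0
```

Run:
```python
from h import *
s=get_state();print(s["eef_pos"],np.degrees(s["ee_rot"]),s["force"],s["moment"],s["width"])
```

```text
[ 0.67411093 -0.08665318  0.11350058] [1.79995275e+02 5.88308556e-03 1.71569113e+02] [ 1.26100298  0.50024271 -0.94598336] [ 0.22402058 -0.11134534 -0.0078643 ] 0.013506829241211736
```

Call:
arm_command(commands=[{"tx": 0, "ty": 0, "tz": 0.005, "twist": 0}, {"tx": 0, "ty": 0, "tz": 0.01, "twist": 0}, {"tx": 0, "ty": 0, "tz": 0.015, "twist": 0}, {"tx": 0, "ty": 0, "tz": 0.02, "twist": 0}, {"tx": 0, "ty": 0, "tz": 0.025, "twist": 0}, {"tx": 0, "ty": 0, "tz": 0.03, "twist": 0}, {"tx": 0, "ty": 0, "tz": 0.035, "twist": 0}, {"tx": 0, "ty": 0, "tz": 0.035, "twist": 0}])

```text
t: 25.55
eef_pos: [0.6742, -0.0865, 0.1045]
ee_rot: [3.141, 0.0, 2.994]
force: [2.5, 3.0, -0.7]
width: 0.0135
gripper_force: 35.0
```

Call:
arm_command(commands=[{"tx": 0, "ty": 0, "tz": 0.004, "twist": 0}, {"tx": 0, "ty": 0, "tz": 0.008, "twist": 0}, {"tx": 0, "ty": 0, "tz": 0.012, "twist": 0}, {"tx": 0, "ty": 0, "tz": 0.014, "twist": 0}, {"tx": 0, "ty": 0, "tz": 0.014, "twist": 0}, {"tx": 0, "ty": 0, "tz": 0.014, "twist": 0}, {"tx": 0, "ty": 0, "tz": 0.014, "twist": 0}, {"tx": 0, "ty": 0, "tz": 0.014, "twist": 0}])

```text
t: 26.22
eef_pos: [0.6743, -0.0866, 0.1016]
ee_rot: [3.141, 0.001, 2.995]
force: [1.4, 3.7, 3.5]
width: 0.0137
gripper_force: 35.0
```

Run:
```python
from h import *
s=get_state();print(s["eef_pos"],np.degrees(s["ee_rot"]),s["force"],s["moment"],s["width"])
```

```text
[ 0.67426919 -0.08660976  0.1015907 ] [1.79988083e+02 3.43101506e-02 1.71572519e+02] [1.42272625 3.71766558 3.47890542] [ 1.50407559 -0.32753859  0.01562188] 0.01373482845614696
```

Call:
arm_command(commands=[{"tx": 0, "ty": 0, "tz": 0.003, "twist": 0}, {"tx": 0, "ty": 0, "tz": 0.006, "twist": 0}, {"tx": 0, "ty": 0, "tz": 0.009, "twist": 0}, {"tx": 0, "ty": 0, "tz": 0.012, "twist": 0}, {"tx": 0, "ty": 0, "tz": 0.014, "twist": 0}, {"tx": 0, "ty": 0, "tz": 0.016, "twist": 0}, {"tx": 0, "ty": 0, "tz": 0.016, "twist": 0}, {"tx": 0, "ty": 0, "tz": 0.016, "twist": 0}], grip_force=45)

```text
t: 26.88
eef_pos: [0.6743, -0.0866, 0.098]
ee_rot: [3.141, 0.001, 2.995]
force: [-0.4, 4.9, 7.8]
width: 0.0137
gripper_force: 45.0
```

Call:
arm_command(commands=[{"tx": 0, "ty": 0, "tz": 0.002, "twist": 0}, {"tx": 0, "ty": 0, "tz": 0.004, "twist": 0}, {"tx": 0, "ty": 0, "tz": 0.006, "twist": 0}, {"tx": 0, "ty": 0, "tz": 0.006, "twist": 0}, {"tx": 0, "ty": 0, "tz": 0.006, "twist": 0}, {"tx": 0, "ty": 0, "tz": 0.006, "twist": 0}, {"tx": 0, "ty": 0, "tz": 0.006, "twist": 0}, {"tx": 0, "ty": 0, "tz": 0.006, "twist": 0}])

```text
t: 27.55
eef_pos: [0.6744, -0.0867, 0.0972]
ee_rot: [3.142, 0.001, 2.995]
force: [-2.8, 4.6, 11.8]
width: 0.0136
gripper_force: 45.0
```

Call:
arm_command(commands=[{"tx": 0, "ty": 0, "tz": 0.002, "twist": 0}, {"tx": 0, "ty": 0, "tz": 0.004, "twist": 0}, {"tx": 0, "ty": 0, "tz": 0.006, "twist": 0}, {"tx": 0, "ty": 0, "tz": 0.006, "twist": 0}, {"tx": 0, "ty": 0, "tz": 0.006, "twist": 0}, {"tx": 0, "ty": 0, "tz": 0.006, "twist": 0}, {"tx": 0, "ty": 0, "tz": 0.006, "twist": 0}, {"tx": 0, "ty": 0, "tz": 0.006, "twist": 0}])

```text
t: 28.22
eef_pos: [0.6745, -0.0867, 0.097]
ee_rot: [-3.142, 0.002, 2.995]
force: [-4.6, 5.8, 19.1]
width: 0.0137
gripper_force: 45.0
```

Run:
```python
from h import *
s=get_state();print(s["eef_pos"],s["force"],s["moment"],s["width"])
save("top","t9")
for n in("dish","tray_front"):
  for c in("top","scene"):print(n,c,[(np.round(d["rect"]),round(d["score"],2)) for d in boxes_of(n,c)])
print([(np.round(d["rect"]),round(d["score"],2)) for d in boxes_of("knob","scene")])
```

```text
[ 0.67454465 -0.08669952  0.09704211] [-4.58436193  5.76905652 19.06538016] [2.47575546 1.87492088 0.02127533] 0.013726477676428588
dish top [(array([162., 218., 169., 238.]), 0.58)]
dish scene [(array([405., 274., 437., 297.]), 0.96)]
tray_front top [(array([294., 179., 358., 193.]), 0.93)]
tray_front scene [(array([229., 184., 243., 203.]), 0.4)]
[(array([250., 171., 276., 196.]), 0.69), (array([301., 161., 315., 179.]), 0.57)]
```

```bash
python3 -c "
from station import job_done
print(job_done())"
```

```text
the job is handed in; nothing more can be done
None
```

I handed the job in at about 28 s: the dish lies flat in the fully shut drawer, and the knob is on the D-shaft, held pressed against its hard stop at 19 N. I confirmed the shut drawer and the knob from positions and forces, with no final picture viewed, and `job_done()` gave no verdict.

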